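Locate a circuit board in the clamping fixture and lock the cam lever

TASK

Get the circuit board that lies in the clamping fixture ready for soldering: with a fingertip, push it along its two black rest rails until its leading edge is up against the end stop, and only then push the red lever round with a finger, all the way to its stop pin, so that the blue jaw clamps the board against the back fence. Push things only: do not pick up or tip the board, and leave the tools and the spare board round about where they lie.

Things in the scene. Friction and masses are not known exactly. Their poses are not given: they have to be found in the camera images.
- fixture: Board clamping fixture bolted to the bench, never moves: aluminium plate, x -96..70, y -83..57, top z 10 (mm, its own frame). Origin at bench level; its x axis points from the red lever across the board to the back fence, roughly away from the robot; y along the fence to the left; z up. 'Fixture x, y, z' below mean this frame. Clamped board: centre at x 20, y 0.
- rails (a point): Middle of the channel between the two black rest rails, at rail top height (fixture x 18, y -16, z 20 mm). The rails, 5 mm wide, run along fixture y from -61 to 29 at x = -3 and x = 39; the channel between them is 37 mm wide and 10 mm deep, down to the plate.
- board: Green circuit board on the rails, 42 mm along them, 60 mm across, 2 mm thick, 20 g, loose. Origin: its centre in plan, 1.6 mm below its underside (underside at z 20, parts up to z 29). Its x axis lies along fixture y, its y along fixture -x, within 4 degrees. It starts 12 to 45 mm short of the stop and slides lightly; push the middle of its trailing (-y) edge, fingertip down in the channel.
- end_stop (a point): Middle of the face of the dark steel end stop (fixture x 18, y 21, z 21 mm). The face is 46 mm wide, looks to fixture -y, and its top is at z 28. The board's leading (+y) edge must come up against it; the board's centre is then at fixture y = 0.
- back_fence (a point): Middle of the face of the dark steel back fence (fixture x 50, y 5, z 21 mm). The face is 58 mm long along y, looks to fixture -x, top at z 28. The jaw presses the board's 42 mm edge against it.
- cam_lever (a joint): Angle of the red lever: 0 = fully open, pointing to fixture direction 135 degrees (-x, +y); grows counter-clockwise seen from above to 2.356 rad = against the stop pin, lever pointing along fixture -y. Starts at 0 to 0.35. Stays where left; friction 0.15 N m (about 2 N at the grip), up to 3 N near the end, as the spiral cam under it loads the jaw's springs.
- lever_grip (a point): Point on the axis of the lever's round red grip, 70 mm from the pivot, 40 mm above the bench. The grip is an 18 mm thick rod from 37 to 103 mm from the pivot, z 31 to 49 mm. Push its side, with the fingertip lower than the grip but clear of the plate (top z 10).
- lever_pivot (a point): Axis of the lever's pivot (fixture x -60, y 0) at the lever's height, 40 mm above the bench; its bolt head reaches z 51. The steel stop pin, 9 mm thick, stands at fixture x -46, y -58, up to z 46.
- jaw: Blue sprung jaw block, 14 x 36 mm, y -18..18, top at z 29 mm, that the lever drives towards fixture +x. Its face is at about fixture x -21 with the lever at 0 and -10 when it clamps the board, with about 10 N. Steel guides beside it (x -61..-17, y 19..25 and -25..-19) reach z 18. (Its frame is the fixture's, shifted.)
- spare_board: A smaller green board, 35 x 50 mm, lying on the bench behind the fixture; bystander.
- red_driver: Red-handled screwdriver, 165 mm, lying to the right of the fixture; bystander.
- flux_pen: Amber flux syringe, 137 mm, lying to the left of the fixture; bystander.
- black_tweezers: Black tweezers, 119 mm, on the bench to the right; bystander.
Mind the look-alikes: they are no part of the job. What is shaped like the board but pink is not meant.

How it is judged (in metres and radians):
On the way, in this order (a step that is already met when the one before it is completed fails the run):
1. the board is up against the end stop while the lever is still open (y of board in the frame of fixture above -0.003 m and value of joint cam_lever below 0.6 rad), for 0.1 s.
2. the lever is round at its stop pin (value of joint cam_lever above 2.22 rad), for 0.1 s.
At the end, for the whole second after the job is handed in: The lever is within 0.13 rad of its stop pin; the board lies flat on its rails, within 3 mm of the end stop and 2.5 mm of the back fence, square to within 0.05 rad, gripped between jaw and fence with more than 3 N, and at rest (value of joint cam_lever above 2.22 rad and y of board in the frame of fixture between -0.003 and 0.003 m and x of board in the frame of fixture above 0.0175 m and angle between the x axis of board and the y axis of fixture, either way round below 0.05 rad and z of board in the frame of fixture below 0.021 m and contact force between each of jaw, fixture and board above 3 N and linear speed of board below 0.01 m/s); the robot touches nothing.
It fails at once if the board is lifted off its rails or tipped (z of board in the frame of fixture above 0.026 m or z of board in the frame of fixture below 0.012 m or angle between board's own z axis and vertical above 0.25 rad).
It fails at once if the spare board or a tool beside the fixture is moved more than 20 mm (distance of any of spare_board, red_driver, flux_pen, black_tweezers from where it was at the start of the episode above 0.02 m).
It also fails if it takes over 53 s, if anything falls off the work surface, if the arm or the gripper's body presses on something with over 40 N, if the wrist force passes 120 N, or if a joint passes its speed limit or range.

ROBOT

A 6-joint arm with a two-finger parallel gripper is mounted at the origin on a cart in front of the work surface, level with it; the furniture and walls round the work are solid. World frame = base frame: x ahead of the robot, y to its left, z up, the work surface at z = 0. Lengths are in mm, angles in rad, forces in N, time in s.
With the tool pointing down it reaches from about 350 to 875 mm from the base axis. Payload 4.2 kg.
Tool frame: the origin (TCP) lies at the very end of the fingers, on their centre line; the grasp point (between the pads) lies 19 mm behind it; z points along the fingers, y is the line along which they close (so a half turn about z gives the same grasp; the last joint's range is limited). The gripper opens to 87 mm and grips with 3 to 60 N. Pads are 19 mm wide; open, the fingers measure 117 mm over their backs; the gripper's body (75 mm by 190 mm) begins 51 mm behind the grasp point.
Start: joints at [-1.035, 0.385, 0.008, 0, -1.194, -0.259], TCP at [170.816, -601.183, 222.55] pointing down, gripper open.
Joint ranges: [-3.14, 3.14], [-1.21, 2.06], [-1.07, 1.41], [-3.16, 2.05], [-2.99, -0.16], [-3.1, 3.1]. Speed limits (rad/s): [2.79, 2.79, 3.14, 3.14, 3.14, 3.14].

INTERFACE

Orientations are given as a rotation vector (axis times angle).
In Python, from plant import bot gives the robot as it stands. Calls block until the motion is done:
- bot.move_to(position, orientation): joint-space move of the TCP to a pose.
- bot.move_l(position, velocity=150, rot=None, contact_N=None): straight line of the TCP; rot=None keeps the orientation; velocity is the mean speed in mm/s. With contact_N (N) it stops when the force on the tool has changed by that much, and returns True; else False.
- bot.move_joints(angles): joint-space move.
- bot.set_gripper(opening, effort=None): opening from 0.0 (shut) to 1.0 (fully open); effort is the grip in N (None keeps the last); returns when the fingers have stopped.
- bot.dwell(seconds).
- bot.solve_ik(position, orientation): joint angles nearest the present ones, or None.
- bot.get_obs(): the state.
- bot.read_camera(name): name is "scene" or "top" or "wrist"; returns a dict with "pixels" (384x512x3 uint8, red, green, blue), "fov_y" (degrees; the focal length in pixels is half the picture's height over the tangent of half this angle, whatever the lens; pixels are square), "cx", "cy" (the principal point, pixels), "world_to_cam" (4x4, takes a point from world to camera coordinates); the wrist camera has in their place "tool_from_camera" (4x4, takes a point from camera to tool coordinates, whose origin is the TCP and whose axes are the flange's). Camera axes: x right, y down, z forward; pixel columns grow to the right and rows downward; lengths in mm; the calibration is good to about 2 mm. A picture is of the moment at which its call begins: read the wrist's pose just before it. There is no depth.
A pose or a line that the arm cannot do raises bot.MotionError and nothing moves.
- bot.sign_off(): hands the job in; it is judged then, once.
The state is a dict: "time": time; "qpos": joint angles; "joint_vel": joint speeds; "tau": joint torques, N m; "tool_pos": TCP position; "tcp_rot": TCP orientation; "wrist_force": force on the tool from outside, world axes, zero at the start; "ft_torque": the same for the moment, N m; "width": opening from 0.0 (shut) to 1.0 (fully open); "grasp_force": force on a finger pad.
Only numpy, scipy, OpenCV 4.12 (cv2) and the standard library are available. Lean on these libraries where they do the work, as an engineer would, in place of code of your own. Each camera call takes 0.05 s, during which the arm holds its last target. There are 200 camera calls.

## Working session

There is one attempt and no reset: what is moved stays moved. The work goes in short steps, each a Python script; the robot and the scene stay as the last script left them, time stands still between calls to the robot, and variables do not carry over. Pictures are saved under pics/ and viewed, at most 10 in all, crops included, and the job is handed in when it is done.

```bash
mkdir -p pics; ls; python3 - <<'E'
from plant import bot
import cv2,numpy as np
ims=[]
for n in("scene","top"):
    c=bot.read_camera(n); np.savez(f"pics/{n}.npz",**c)
    cv2.imwrite(f"pics/{n}.png",c["pixels"][:,:,::-1])
    print(n,c["fov_y"],c["cx"],c["cy"],np.round(c["world_to_cam"],3).tolist())
o=bot.get_obs();print(o["time"],o["tcp_rot"])
E
```

```text
pics
scene 46.892032376416445 257.68857234579264 190.43191962576552 [[0.904, -0.427, 0.013, -589.696], [-0.271, -0.596, -0.756, 152.233], [0.33, 0.68, -0.655, 1047.415], [0.0, 0.0, 0.0, 1.0]]
top 51.188896316790725 258.3523959336304 188.27111287636978 [[0.02, -1.0, -0.024, -101.003], [-0.988, -0.016, -0.154, 629.926], [0.153, 0.027, -0.988, 941.569], [0.0, 0.0, 0.0, 1.0]]
0.1 [ 4.33025995e-01 -3.11126947e+00 -2.99924572e-03]
```

View pics/top.png

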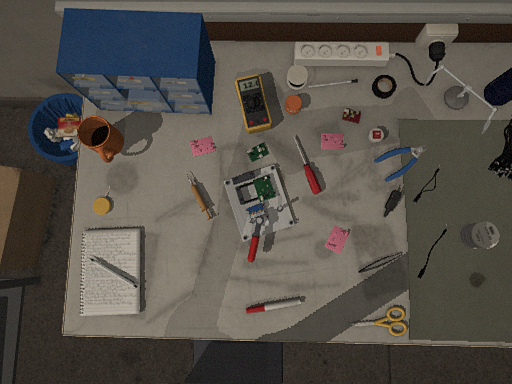

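View pics/scene.png

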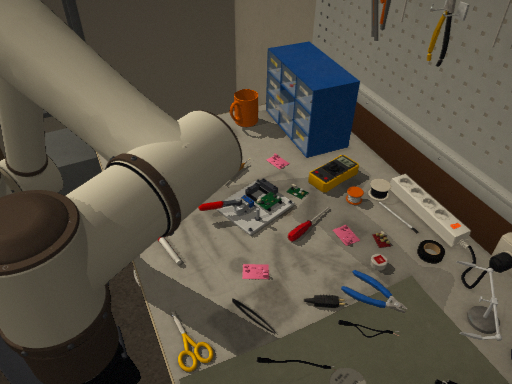

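The top view shows the fixture around pixel (260,203), with the plate rotated by about 15°. The green board is at (263,188) and the red lever grip at (253,247), pointing towards the robot. I'll zoom in and get rough coordinates.

```bash
cat > h.py <<'E'
import numpy as np,cv2
from scipy.spatial.transform import Rotation as R
def K(c):
    f=c["pixels"].shape[0]/2/np.tan(np.radians(float(c["fov_y"]))/2); return f,float(c["cx"]),float(c["cy"])
def ray(c,uv,z,T=None):
    """pixel(s) -> world point on plane z; T = world_from_cam (default from world_to_cam)"""
    if T is None: T=np.linalg.inv(c["world_to_cam"])
    f,cx,cy=K(c); uv=np.atleast_2d(uv).astype(float)
    d=np.c_[(uv[:,0]-cx)/f,(uv[:,1]-cy)/f,np.ones(len(uv))]@T[:3,:3].T
    o=T[:3,3]; return o+d*((z-o[2])/d[:,2])[:,None]
def wristT(o,c):
    T=np.eye(4);T[:3,:3]=R.from_rotvec(o["tcp_rot"]).as_matrix();T[:3,3]=o["tool_pos"]
    return T@c["tool_from_camera"]
def proj(c,P,T=None):
    W=c["world_to_cam"] if T is None else np.linalg.inv(T)
    f,cx,cy=K(c);p=np.atleast_2d(P)@W[:3,:3].T+W[:3,3]
    return np.c_[cx+f*p[:,0]/p[:,2],cy+f*p[:,1]/p[:,2]]
def down(yaw): # tool pointing down, tool y (finger line) at world angle yaw
    y=np.array([np.cos(yaw),np.sin(yaw),0]);z=np.array([0,0,-1.]);x=np.cross(y,z)
    return R.from_matrix(np.c_[x,y,z]).as_rotvec()
E
python3 - <<'E'
from plant import bot
from h import *
c=dict(np.load("pics/top.npz"))
print(np.round(ray(c,[[260,203],[253,247],[263,188]],[10,40,22][0]),0).tolist())
im=c["pixels"][130:270,180:340,::-1]
cv2.imwrite("pics/topc.png",cv2.resize(im,None,fx=4.2,fy=4.2,interpolation=cv2.INTER_CUBIC))
w=bot.read_camera("wrist");print(np.round(w["tool_from_camera"],3).tolist(),w["fov_y"],w["cx"],w["cy"])
o=bot.get_obs();Rm=R.from_rotvec(o["tcp_rot"]).as_matrix();print(Rm.round(2).tolist(),o["tool_pos"])
E
```

```text
[[600.0, -93.0, 10.0], [488.0, -78.0, 10.0], [638.0, -100.0, 10.0]]
[[0.0, -0.965, -0.264, 72.245], [1.0, 0.0, 0.001, 0.356], [-0.001, -0.264, 0.965, -162.802], [0.0, 0.0, 0.0, 1.0]] 69.58838063730062 258.4776600898324 191.94982428408815
[[-0.96, -0.27, -0.0], [-0.27, 0.96, 0.0], [0.0, 0.0, -1.0]] [ 170.70190058 -600.77709802  221.71631455]
```

View pics/topc.png

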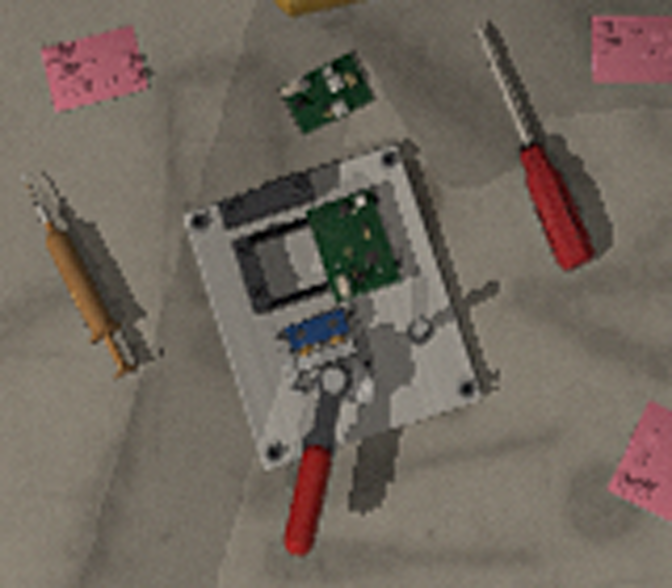

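The zoomed view reads clearly:
- The board is at crop (352,240), and the end stop is to its left at (245,275).
- The fence is at the top (265,195), with the blue jaw at (320,330).
- The pivot is at (335,380), the grip tip at (298,550) and the stop pin at (420,328).

Next I'll shut the gripper and move the wrist camera over the fixture.

```bash
python3 - <<'E'
from plant import bot
from h import *
bot.set_gripper(0.0)
q=R.from_matrix(np.array([[-1,0,0],[0,1,0],[0,0,-1.]]).T).as_rotvec()
q=R.from_matrix(np.c_[[-1,0,0],[0,1,0],[0,0,-1.]]).as_rotvec()
print(bot.solve_ik([630,-93,150],q))
bot.move_to([630,-93,150],q)
bot.dwell(0.3)
o=bot.get_obs();c=bot.read_camera("wrist")
np.savez("pics/wrist.npz",**c,T=wristT(o,c))
print(o["time"],o["tool_pos"],o["wrist_force"])
cv2.imwrite("pics/wrist.png",cv2.resize(c["pixels"][:,:,::-1],None,fx=1.5,fy=1.5,interpolation=cv2.INTER_CUBIC))
E
```

```text
[ 0.1070818   0.46006264 -0.0619008   0.         -1.04883289 -1.67787813]
4.4167 [629.93613672 -93.41909085 150.03808355] [ 0.54774789 -0.19993538 -0.13905445]
```

View pics/wrist.png

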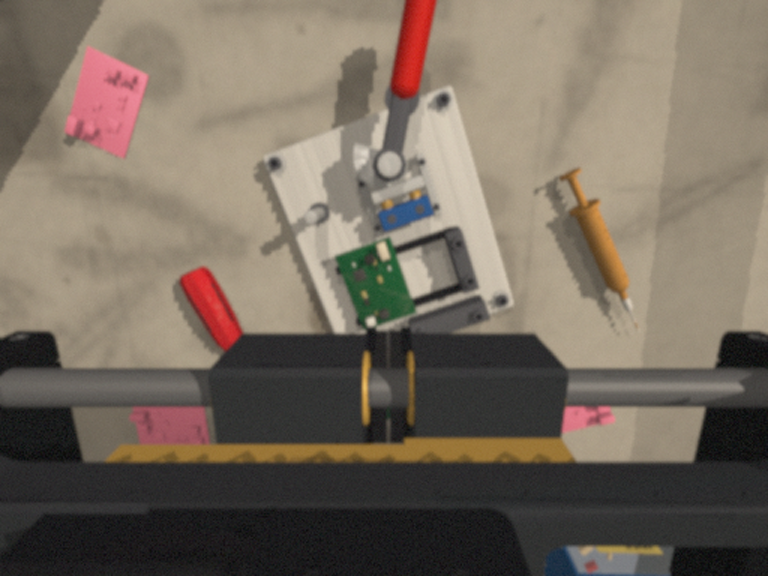

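The wrist view (1.5× scale) shows three plate corners at (450,88), (265,157) and (512,303). The pivot bolt is at (389,164), the pin top at (318,213), the board at (377,282) and the grip running from (405,90) up to (420,0). I'll fit the fixture pose and mask the board and lever.

```bash
cat > meas.py <<'E'
from h import *
def fit(F,W):
    Fc,Wc=F-F.mean(0),W-W.mean(0)
    a=np.arctan2((Fc[:,0]*Wc[:,1]-Fc[:,1]*Wc[:,0]).sum(),(Fc*Wc).sum())
    M=np.array([[np.cos(a),-np.sin(a)],[np.sin(a),np.cos(a)]]);t=W.mean(0)-M@F.mean(0)
    return a,M,t,np.linalg.norm(F@M.T+t-W,axis=1)
def mask(c,kind):
    h=cv2.cvtColor(np.ascontiguousarray(c["pixels"]),cv2.COLOR_RGB2HSV)
    if kind=="green": return cv2.inRange(h,(45,90,30),(85,255,255))
    return cv2.inRange(h,(0,170,70),(6,255,255))|cv2.inRange(h,(174,170,70),(180,255,255))
def blob(m,uv,r=70):
    """filled contour whose centroid is nearest uv"""
    m=cv2.morphologyEx(m,cv2.MORPH_CLOSE,np.ones((5,5)))
    cs=[k for k in cv2.findContours(m,cv2.RETR_EXTERNAL,cv2.CHAIN_APPROX_NONE)[0] if cv2.contourArea(k)>80]
    return min(cs,key=lambda k:np.linalg.norm(k[:,0].mean(0)-uv))[:,0]
E
python3 - <<'E'
from meas import *
w=dict(np.load("pics/wrist.npz"));T=w["T"];t=dict(np.load("pics/top.npz"))
F=np.array([[-96,57],[-96,-83],[70,57],[-60,0],[-46,-58.]]);Z=np.array([10,10,10,51,46])
pw=np.array([[450,88],[265,157],[512,303],[389,164],[318,213]])/1.5-.17
s=140/(len(range(180,340))) ; 
pt=np.array([[268,466],[478,400],[188,214],[335,380],[420,328]])/4.2+[180,130]-.4
for n,c,p,TT in(("wrist",w,pw,T),("top",t,pt,None)):
    W=np.array([ray(c,p[i],Z[i],TT)[0,:2] for i in range(5)])
    a,M,tr,res=fit(F,W);print(n,"yaw",a,"org",tr.round(1),"res",res.round(1))
    b=blob(mask(c,"green"),[377/1.5,282/1.5] if n=="wrist" else [263,188])
    P=(ray(c,b,22,TT)[:,:2]-tr)@M
    rc=cv2.minAreaRect(P.astype(np.float32));print(" board",rc,P.min(0).round(1),P.max(0).round(1))
    g=blob(mask(c,"red"),[275,25] if n=="wrist" else [253,247])
    P=(ray(c,g,40,TT)[:,:2]-tr)@M
    d=P.mean(0)-[-60,0];print(" grip",P.mean(0).round(1),P.min(0).round(1),P.max(0).round(1),"lever",np.arctan2(d[1],d[0])-3*np.pi/4)
E
```

```text
wrist yaw 0.3349815900800806 org [607.6 -71.4] res [4.  3.1 4.4 1.2 4.5]
 board ((15.279621124267578, -37.56509017944336), (41.89618682861328, 56.56201934814453), 89.28948974609375) [-13.  -58.5] [ 43.6 -16.4]
 grip [-118.8   33.8] [-141.9   15.1] [-93.5  52.7] lever 0.2634007015266038
top yaw 0.32251184148637174 org [610.2 -74.2] res [4.1 4.6 3.5 0.5 1.4]
 board ((16.56351661682129, -34.27880096435547), (58.19986343383789, 41.415138244628906), 2.7041025161743164) [-12.7 -56. ] [ 46.1 -13.7]
 grip [-120.9   36.3] [-148.7   18.2] [-92.   54.8] lever 0.2477804377012922
```

```bash
cat >> h.py <<'E'
YAW,ORG=0.329,np.array([609.,-73.])
MF=np.array([[np.cos(YAW),-np.sin(YAW)],[np.sin(YAW),np.cos(YAW)]])
def W(x,y,z): return [*(MF@[x,y]+ORG),z]
def Fx(p): return (np.asarray(p)[:2]-ORG)@MF
E
python3 - <<'E'
from plant import bot
from h import *
q=down(YAW+np.pi/2)
bot.move_to(W(18,-82,70),q)
print("down contact",bot.move_l(W(18,-82,14),120,contact_N=5))
o=bot.get_obs();print(Fx(o["tool_pos"]),o["tool_pos"][2],o["wrist_force"])
hit=bot.move_l(W(18,-15,14),25,contact_N=4)
o=bot.get_obs();print(hit,Fx(o["tool_pos"]),o["tool_pos"][2],o["wrist_force"],o["time"])
c=bot.read_camera("top");np.savez("pics/top2.npz",**c)
cv2.imwrite("pics/top2.png",cv2.resize(c["pixels"][140:270,190:330,::-1],None,fx=4,fy=4,interpolation=cv2.INTER_CUBIC))
E
```

```text
down contact False
[ 18.99713785 -82.00398059] 15.267644404031797 [ 0.30030265 -0.20387421  0.19073159]
True [ 18.28663212 -29.65471498] 13.966876643109607 [ 1.41886918 -1.95907346  1.04348708] 7.4417
```

View pics/top2.png

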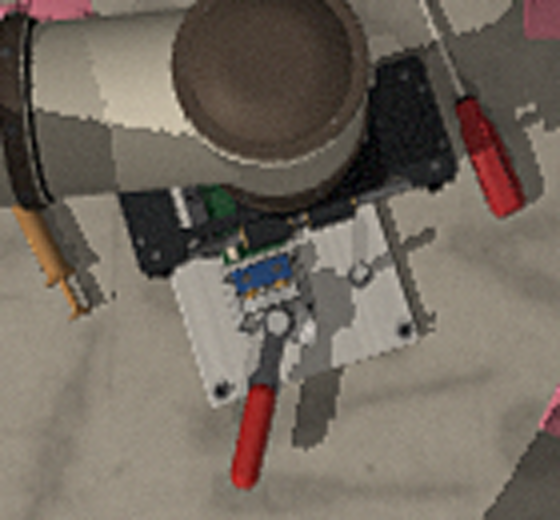

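The arm hides the board, but contact at fixture y ≈ -30 fits an edge at -21. I'll back off and check from the wrist.

```bash
python3 - <<'E'
from plant import bot
from meas import *
bot.move_l(W(18,-50,14),100)
bot.move_l(W(18,-50,100),200)
q=R.from_matrix(np.c_[[-1,0,0],[0,1,0],[0,0,-1.]]).as_rotvec()
bot.move_to([630,-93,130],q); bot.dwell(0.3)
o=bot.get_obs();c=bot.read_camera("wrist");T=wristT(o,c)
np.savez("pics/wrist2.npz",**c,T=T)
im=c["pixels"][:,:,::-1][0:240,120:400]
cv2.imwrite("pics/wrist2.png",cv2.resize(im,None,fx=2.5,fy=2.5,interpolation=cv2.INTER_CUBIC))
b=blob(mask(c,"green"),[265,185])
P=(ray(c,b,22,T)[:,:2]-ORG)@MF
print(o["time"],cv2.minAreaRect(P.astype(np.float32)),P.min(0).round(1),P.max(0).round(1))
E
```

```text
9.175 ((15.367598533630371, 0.8438262939453125), (57.59292221069336, 41.35230255126953), 0.5512918829917908) [-13.3 -20. ] [44.1 21.5]
```

View pics/wrist2.png

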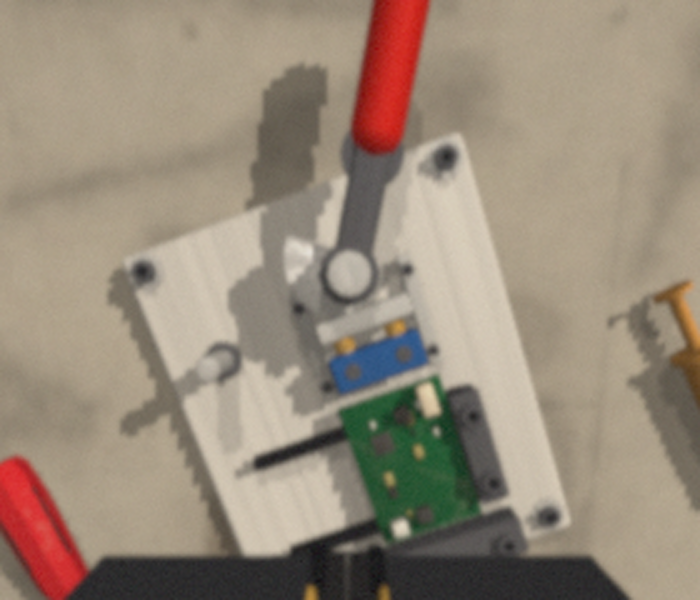

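The board is now against the stop: centre y ≈ 0.8, turned about 0.5°, and leading edge touching the stop block at crop (465,440). Next I'll sweep the lever.

```bash
cat > lever.py <<'E'
from plant import bot
from h import *
def pose(deg,d,z=22,r=75):
    """finger centre d behind the lever line at fixture angle deg; finger line tangential"""
    a=np.radians(deg);u=np.array([np.cos(a),np.sin(a)]);t=np.array([-u[1],u[0]])
    return W(*(np.array([-60,0])+r*u-d*t),z),down(a+YAW-np.pi/2)
def go(deg,d,v,z=22,**k):
    p,q=pose(deg,d,z);hit=bot.move_l(p,v,rot=q,**k)
    o=bot.get_obs();print(deg,d,hit,Fx(o["tool_pos"]).round(1),round(o["tool_pos"][2],1),o["wrist_force"].round(1),round(o["time"],1));return hit
E
python3 - <<'E'
from lever import *
bot.move_to(*pose(150,42,100))
if not go(150,42,120,contact_N=6):
    go(150,18,60,contact_N=15)
    for a in range(160,261,10):
        if go(a,18,70,contact_N=18): print("STOP");break
    else:
        go(268,18,40,contact_N=12)
        go(272,15,20,contact_N=10)
E
```

```text
150 42 False [-103.2   73.6] 22.3 [ 1.2  0.1 -0.1] 10.7
150 18 False [-116.1   52.7] 22.2 [ 1.2  0.6 -0.1] 11.2
160 18 False [-124.3   42.6] 22.0 [ 0.6 -0.4  0.4] 11.6
170 18 False [-130.7   30.9] 21.9 [0.6 0.3 0.4] 11.9
180 18 False [-135.    18.2] 21.9 [-0.7 -0.5 -0.6] 12.3
190 18 False [-136.9    4.9] 21.9 [ 0.  -0.5 -0.2] 12.6
200 18 False [-136.6   -8.5] 21.9 [ 0.5 -0.3  0.1] 13.0
210 18 False [-133.9  -21.7] 22.0 [ 1.  -0.2 -0.3] 13.3
220 18 False [-129.   -34.2] 22.0 [ 0.8 -0.9 -0.8] 13.6
230 18 False [-122.   -45.6] 22.0 [-0.4  0.3  0.4] 14.0
240 18 False [-113.1  -55.7] 22.0 [-0.2  0.4 -0.7] 14.3
250 18 False [-102.6  -64.1] 22.0 [ 0.2 -0.3 -0.5] 14.7
260 18 False [-90.8 -70.5] 22.0 [ 0.2 -0.1  0. ] 15.0
268 18 False [-81.2 -74. ] 21.9 [-1.7 -0.3 -1. ] 15.4
272 15 True [-78.4 -74.6] 21.3 [ 0.2 -0.   0.6] 15.8
```

```bash
python3 - <<'E'
from lever import *
go(268,45,100); go(268,45,200,z=130)
q=R.from_matrix(np.c_[[-1,0,0],[0,1,0],[0,0,-1.]]).as_rotvec()
bot.move_to([630,-93,130],q); bot.dwell(0.3)
o=bot.get_obs();c=bot.read_camera("wrist");np.savez("pics/wrist3.npz",**c,T=wristT(o,c))
cv2.imwrite("pics/wrist3.png",cv2.resize(c["pixels"][:,:,::-1][0:240,100:400],None,fx=2.5,fy=2.5,interpolation=cv2.INTER_CUBIC))
E
```

```text
268 45 False [-107.1  -73.7] 22.3 [ 0.7 -0.7  0.1] 16.2
268 45 False [-108.   -72.9] 129.0 [-0.5  0.7 -0.4] 16.9
```

View pics/wrist3.png

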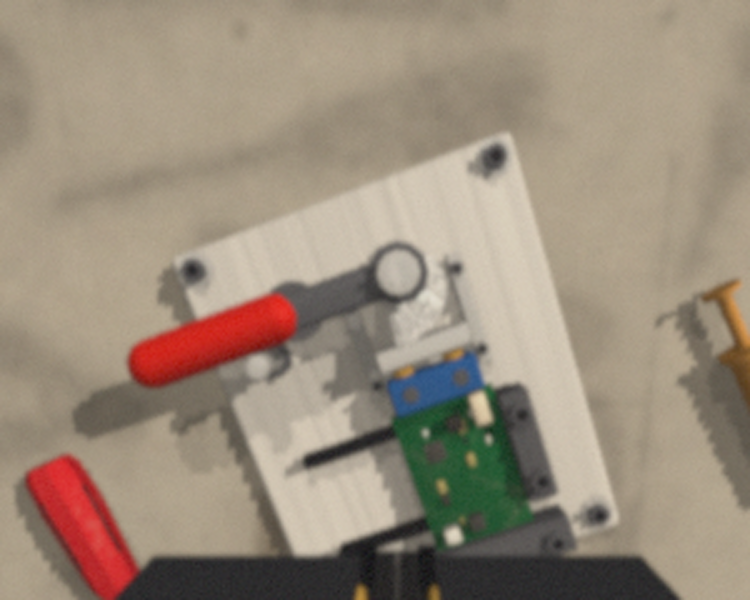

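The lever at crop (215,340) touches the pin at (265,365), within about 1–2° of the fixture's -y direction. The blue jaw bears on the board. A final numeric check before handing in.

```bash
python3 - <<'E'
from plant import bot
from meas import *
c=dict(np.load("pics/wrist3.npz"));T=c["T"]
P=(ray(c,blob(mask(c,"green"),[285,190]),22,T)[:,:2]-ORG)@MF
print(cv2.minAreaRect(P.astype(np.float32)),P.min(0),P.max(0))
g=(ray(c,blob(mask(c,"red"),[186,136]),40,T)[:,:2]-ORG)@MF
d=g.mean(0)-[-60,0];l=cv2.fitLine(g.astype(np.float32),cv2.DIST_L2,0,.01,.01).ravel()
print(np.degrees(np.arctan2(d[1],d[0])),np.degrees(np.arctan2(l[1],l[0])))
pw=np.array([[512,134],[178,261]])/2.5+[100,0];e=(ray(c,pw,10,T)[:,:2]-ORG)@MF
print("plate corners",e.round(1),"top fence edge/board gap px view ok")
E
```

```text
((19.88780975341797, 0.7186336517333984), (42.180992126464844, 58.10078430175781), 89.78825378417969) [ -9.23206892 -20.27729281] [49.00940186 21.8069661 ]
-90.12866871293704 -89.254486
plate corners [[-94.5  57.3]
 [-93.1 -79. ]] top fence edge/board gap px view ok
```

The board's centre is at fixture (19.9, 0.7) and square to 0.2°. The lever is at -90°, and everything matches the target, so I'm handing in.

```bash
python3 -c "
from plant import bot
print(bot.sign_off())"
```

```text
the job is handed in; nothing more can be done
None
```

I pushed the board up against the end stop, swung the red lever round to its stop pin so the jaw clamps the board against the back fence, and handed the job in; the last camera check put the board at fixture (19.9, 0.7) mm with the lever at its pin, but the clamping force was not measured and the hand-in returned no verdict.

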